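# Stand the trimming tool in the caddy

### The job

Slide the caddy's metal cover fully across, off the tool well and over the cone compartment. Then take the ribbon trimming tool from its sloping rest, lower it handle first into the tool well until the butt is felt to stand on the bottom, gently and without dropping it, and let it lean against the far side, the one with the brass strip, loop up. Leave the mugs, the jar and the kiln posts where they are.

Things in the scene. Friction and masses are not known exactly. Their poses are not given: they have to be found in the camera images.
- caddy: Plywood caddy fixed to the bench, 70 (x) x 150 (y) x 105 mm high, walls 5 mm. Origin: centre of underside; z up, y along its length, +x to its far long side. Two bays, each 60 (x) x 68 (y) mm inside, parted by a 4 mm wall at y = 0: tool well at -y, cone compartment (raised floor, three terracotta cones) at +y. A brass strip outside the +x wall marks the well's side to lean on.
- well_mouth (a point): Centre of the mouth of the tool well, level with the rim, at (0, -36, 105) mm in the caddy's frame; axes as the caddy's. A cork pad lies in the well; its top is 71 to 83 mm below the rim, different each time, not reported: it has to be felt. The pad is rigid up to 40 N.
- cover (a joint): Slide of the flat aluminium cover along the caddy's y, in m: 0 over the tool well, 0.075 (end stop) fully over the cone compartment. It stays where it is left; about 1.5 N moves it slowly (plus 6 N per m/s). Starts at 0 to 0.015.
- cover_bar (a point): Centre of the top of the cover's black grip bar, which is 44 mm long (caddy x), 12 mm thick (caddy y), 26 mm high and rises from the cover's top, which is 3.5 mm above the rim. It moves with the cover.
- trim_tool: Ribbon trimming tool, 199 mm, about 50 g. Origin: middle of its length, underside; x from butt to loop, z out of its upper side. Wooden handle x = -99 to 37 mm, 16 wide (y), 17 thick (z 0 to 17); 10 mm neck to x = 62, then wire loop, 27 wide. Balances near x = -25. It lies in the rest at 39 degrees to the bench, butt low, loop high, upper side up.
- tool_butt (a point): Centre of the butt end of the handle, at (-99, 0, 8.5) mm in the tool's frame.
- tool_head (a point): Tip of the wire loop, at (100, 0, 8.5) mm in the tool's frame.
- tool_rest: Fixed wooden rest, base 125 (x) x 60 (y) x 12 mm; origin: centre of underside. Its channel slopes up at 39 degrees towards +x, 22 mm wide between 6 mm cheeks 10 mm high, with a stop at the foot. It carries the 91 mm of handle next to the butt; beyond that the handle stands free in the air, 60 mm and more above the bench, to be gripped there.
- pink_mug: Bystander: pink mug, 70 mm across, 90 mm high; origin centre of underside.
- white_mug: Bystander: off-white mug, 70 mm across, 90 mm high; origin centre of underside.
- grey_jar: Bystander: closed jar with grey-beige lid, 67 mm across, 83 mm high; origin centre of underside.
- tall_post: Bystander: three-sided kiln post standing, 100 mm high, about 40 mm across; origin centre of underside.
- short_post: Bystander: three-sided kiln post standing, 75 mm high, about 36 mm across; origin centre of underside.
There are look-alikes about, which are no part of the job. What is shaped like the caddy but green is not meant.

How it is judged:
On the way, in this order (a step that is already met when the one before it is completed fails the run):
1. the cover is slid fully over the cone compartment (value of joint cover above 0.07 m), for 0.2 s.
2. the tool, still in the fingers, stands with its butt on the bottom of the tool well (contact force between trim_tool and caddy above 0.5 N and contact force between the fingers and trim_tool above 1 N and z of tool_butt in the frame of well_mouth below -0.064 m and x of tool_butt in the frame of well_mouth between -0.03 and 0.03 m and y of tool_butt in the frame of well_mouth between -0.034 and 0.034 m), for 0.2 s.
At the end, for the whole second after the job is handed in: Cover within 5 mm of its stop over the cones. Tool released, at rest, loop up, under 43 degrees from vertical: butt in the tool well, its centre 64 mm or more below the rim; loop tip over 32 mm beyond the mouth's centre towards the far (brass) wall and within 45 mm of it sideways (value of joint cover above 0.07 m and z of tool_butt in the frame of well_mouth below -0.064 m and x of tool_butt in the frame of well_mouth between -0.03 and 0.03 m and y of tool_butt in the frame of well_mouth between -0.034 and 0.034 m and x of tool_head in the frame of well_mouth above 0.032 m and y of tool_head in the frame of well_mouth between -0.045 and 0.045 m and angle between trim_tool's own x axis and vertical below 0.75 rad and contact force between trim_tool and caddy above 0.1 N and linear speed of trim_tool below 0.02 m/s); the robot touches nothing.
It fails at once if the tool is pressed or dropped against the caddy with more than 25 N (contact force between trim_tool and caddy above 25 N).
It fails at once if a mug, the jar or a kiln post is moved more than 20 mm (distance of any of pink_mug, white_mug, grey_jar, tall_post, short_post from where it was at the start of the episode above 0.02 m).
It also fails if it takes over 50 s, if anything falls off the work surface, if the arm or the gripper's body presses on something with over 40 N, if the wrist force passes 120 N, or if a joint passes its speed limit or range.

### The arm

A 7-joint arm with a two-finger parallel gripper is mounted at the origin on a cart in front of the work surface, level with it; the furniture and walls round the work are solid. World frame = base frame: x ahead of the robot, y to its left, z up, the work surface at z = 0. Lengths are in m, angles in rad, forces in N, time in s.
With the tool pointing down it reaches from about 0.425 to 0.8 m from the base axis. Payload 8.3 kg.
Tool frame: the origin (TCP) lies midway between the tips of the shut fingers; the grasp point (between the pads) lies 19 mm behind it (ctrl.hold_point_z is the distance from the TCP to the grasp point, in m); z points along the fingers, y is the line along which they close (so a half turn about z gives the same grasp; the last joint's range is limited). The gripper opens to 85 mm and grips with 20 to 120 N. Pads are 22 mm wide; open, the fingers measure 114 mm over their backs; the gripper's body (76 mm by 85 mm) begins 54 mm behind the grasp point. The pads swing forward as they close: fully open they stand 13 mm farther back than shut.
Start: joints at [-1.198, 0.383, 0.016, 1.37, -0.006, 1.388, -0.046], TCP at [0.264, 0.567, 0.203] pointing down, gripper open.
Joint ranges: [-2.95, 2.95], [-0.25, 2.06], [-1.52, 1.56], [0.18, 2.33], [-1.44, 4.58], [0.02, 2.06], [-3.01, 3.01]. Speed limits (rad/s): [2.39, 2.39, 3.01, 3.01, 3.14, 3.14, 3.14].

### API

Orientations are given as a rotation vector (axis times angle).
In Python, from workcell import get_obs, get_image, get_calibration, ticket, outline_of, pinpoint, ctrl gives the robot as it stands.
- The arm moves only by the tool carry_out, never from a script. Its argument "targets" is one flat list of numbers, 4 for each row, row after row: the shift along the tool's x, y, z normalised to -1 to 1, where 1 is 0.02 m, then the turn about the tool's z normalised to -1 to 1, where 1 is 0.1 rad. In form: [tx, ty, tz, turn, tx, ty, tz, turn, ...]. A call has 1 to 8 rows; each row shifts and turns the commanded pose from where the row before left it, along the tool's axes as they then stand; what a row does not reach is not made up. A row lasts 1/12 s, in which the tool goes at most 41.7 mm and 7.16 degrees, less where a joint would pass 70% of its speed; a pose out of reach is approached as far as the arm can. A call with a number of a shift or a turn outside -1 to 1 is refused whole. A call with a gripper value outside its range is refused whole. "claw" is the opening, from -1 (shut) to 1 (fully open), set as the call begins (left out, the last holds). The fingers move at their own pace and stop on an object; "squeeze" is the grip in N (left out, the last holds). Time passes only in rows, so rows that do not move let the fingers close. It gives the time, the measured TCP pose, the force, the opening and the grip force at its end, in the units of the state.
- get_obs(): the state, without advancing time (a new reading comes with each control period).
- get_image(name): name is "scene" or "side" or "wrist"; returns the picture (400x640x3 uint8, red, green, blue); there is no depth.
- get_calibration(name): a dict with "K" (3x3 intrinsics, pixels), "R" (3x3) and "t" (3): a world point X has camera coordinates R X + t. Camera axes: x right, y down, z forward; pixel columns grow to the right and rows downward; lengths in m; the calibration is good to about 2 mm. The wrist camera is an equidistant fisheye: a pixel r from the principal point sees the ray r / f radians off the axis. A picture is of the moment at which its call begins: read the wrist's pose just before it. get_calibration takes no time and is no camera call; for the wrist camera it gives the pose at the moment of the call.
- ticket.finish_job(): hands the job in; it is judged then, once.
Trained networks look in the newest picture that a camera, given by its name, has taken for a name from the list of things; names that differ only in an ending like _2 or _b are one class to them, and where a whole thing is asked for, a point or a joint stands for the part that bears it (a point fixed in the world has none). Each returns a list of dicts, best first, with "p" (0 to 1); they miss things now and then, are a little off and sometimes report something else, mostly with a low value. They report only what shows in the picture. A call takes as long as a camera call. They do not tell look-alikes from the thing itself.
- outline_of(camera, thing): "mask" (400x640 bool, what is visible of it) and "point" ([column, row] in pixels, amid what is visible of it).
- pinpoint(camera, thing): "point" ([column, row] in pixels: a listed point, or the origin of a listed thing).
The state is a dict: "time_s": time; "joint_pos": joint angles; "joint_vel": joint speeds; "joint_efforts": joint torques, N m; "eef_pos": TCP position; "tool_rot": TCP orientation; "force": force on the tool from outside, world axes, zero at the start; "moment": the same for the moment, N m; "finger_gap": opening from 0.0 (shut) to 1.0 (fully open); "grasp_force": force on a finger pad.
Only numpy, scipy, OpenCV 4.12 (cv2) and the standard library are available. Lean on these libraries where they do the work, as an engineer would, in place of code of your own. Each camera call takes 0.05 s, during which the arm holds its last target. There are 200 camera calls.

## Working session

There is one attempt and no reset: what is moved stays moved. The work goes in short steps, Python scripts to look and compute and a tool call to move; the robot and the scene stay as the last step left them, time stands still between calls to the robot, and variables do not carry over. Pictures are saved under pics/ and viewed, at most 10 in all, crops included, and the job is handed in when it is done.

Besides the shell and the picture viewer there is one more tool, called by a JSON object that holds its "name" and its "arguments", one argument or row to a line. carry_out: Moves the arm, as the interface text tells. Scaled input: -1 to 1 covers 0.02 m each way for a shift and 0.1 rad each way for a turn. Its arguments: {"type":"object","properties":{"targets":{"type":"array","items":{"type":"number"}},"claw":{"type":"number"},"squeeze":{"type":"number"}},"required":["targets"]}

```bash
mkdir -p pics; ls
python3 - <<'E'
from workcell import *
import cv2,numpy as np
o=get_obs();print({k:np.round(v,3).tolist() for k,v in o.items()}, ctrl.hold_point_z)
a=get_image("scene");b=get_image("side")
cv2.imwrite("pics/a.png",cv2.cvtColor(a,cv2.COLOR_RGB2BGR));cv2.imwrite("pics/b.png",cv2.cvtColor(b,cv2.COLOR_RGB2BGR))
for c in("scene","side"):
  k=get_calibration(c);print(c,k)
  for n in("caddy","well_mouth","cover_bar","trim_tool","tool_butt","tool_head","tool_rest","pink_mug","white_mug","grey_jar","tall_post","short_post"):
    print(n,[(np.round(d["point"]).tolist(),round(d["p"],2)) for d in pinpoint(c,n)][:3])
E
```

```text
pics
{'time_s': 0.0, 'joint_pos': [-1.198, 0.384, 0.016, 1.371, -0.006, 1.388, -0.047], 'joint_vel': [0.001, -0.001, -0.0, 0.001, 0.002, 0.001, -0.001], 'joint_efforts': [-0.0, -62.759, 0.844, -37.182, 0.017, 0.014, -0.0], 'eef_pos': [0.264, 0.566, 0.202], 'tool_rot': [-0.679, -3.067, 0.003], 'force': [-0.241, -0.256, -0.47], 'moment': [-0.066, -0.021, -0.014], 'grasp_force': 0.0, 'finger_gap': 1.001} 0.0187
scene {'K': array([[426.80596579,   0.        , 315.97143999],
       [  0.        , 426.80596579, 197.76884495],
       [  0.        ,   0.        ,   1.        ]]), 'R': array([[ 0.86555524, -0.50081163, -0.0013588 ],
       [-0.30269215, -0.52097896, -0.79809673],
       [ 0.39898822,  0.6912081 , -0.60252782]]), 't': array([-0.55215039,  0.25914472,  1.00199965])}
caddy [([298.0, 223.0], 0.89), ([247.0, 238.0], 0.65)]
well_mouth [([245.0, 217.0], 0.77), ([300.0, 200.0], 0.61)]
cover_bar [([243.0, 212.0], 0.88), ([297.0, 188.0], 0.79)]
trim_tool [([326.0, 279.0], 0.89)]
tool_butt [([293.0, 306.0], 0.66), ([337.0, 191.0], 0.41), ([324.0, 283.0], 0.23)]
tool_head [([355.0, 251.0
[... 516 characters left out ...]
5, -0.73203982],
       [-0.38263279,  0.62419032, -0.68115974]]), 't': array([-0.50385796, -0.14165483,  1.3097776 ])}
caddy [([270.0, 200.0], 0.97), ([320.0, 217.0], 0.79)]
well_mouth [([308.0, 194.0], 0.92), ([259.0, 176.0], 0.6)]
cover_bar [([259.0, 171.0], 0.96), ([312.0, 186.0], 0.77)]
trim_tool [([225.0, 258.0], 0.5)]
tool_butt [([209.0, 251.0], 0.44)]
tool_head [([239.0, 251.0], 0.68), ([216.0, 338.0], 0.36)]
tool_rest [([222.0, 270.0], 0.88), ([218.0, 340.0], 0.24)]
pink_mug [([340.0, 270.0], 0.88), ([381.0, 227.0], 0.16)]
white_mug [([336.0, 154.0], 0.74)]
grey_jar [([381.0, 225.0], 0.78)]
tall_post [([220.0, 343.0], 0.7)]
short_post [([228.0, 364.0], 0.95), ([239.0, 251.0], 0.28)]
```

View pics/a.png

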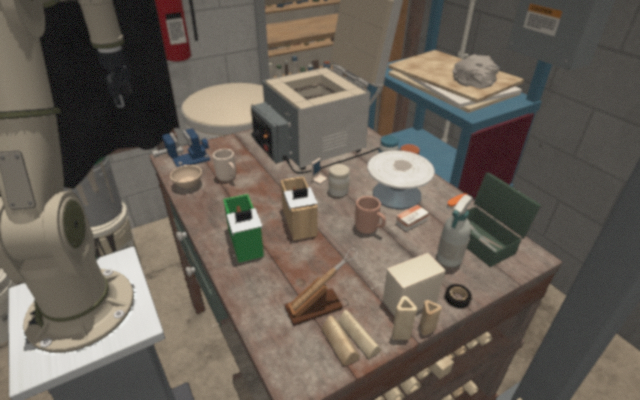

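View pics/b.png

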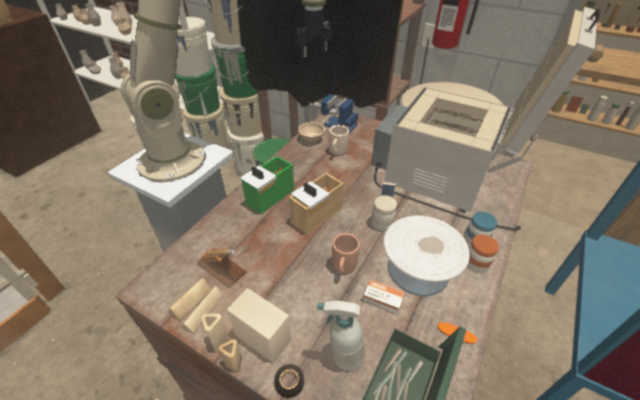

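The green caddy (scene 245,230; side 268,185) is the look-alike. The plywood one (scene 300,210; side 316,203) is the target. I'll confirm it in one enlarged crop.

```bash
cat > h.py <<'E'
from workcell import *
import cv2,numpy as np
def P(c):
    k=get_calibration(c);return k["K"]@np.c_[k["R"],k["t"]]
def tri(a,b):
    X=cv2.triangulatePoints(P("scene"),P("side"),np.float64(a).reshape(2,1),np.float64(b).reshape(2,1)).ravel();return X[:3]/X[3]
def onz(c,p,z):
    k=get_calibration(c);C=-k["R"].T@k["t"];d=k["R"].T@np.linalg.solve(k["K"],[p[0],p[1],1.]);return C+d*(z-C[2])/d[2]
def proj(c,X):
    q=P(c)@np.r_[X,1];return q[:2]/q[2]
E
python3 - <<'E'
from h import *
a=cv2.imread("pics/a.png");b=cv2.imread("pics/b.png")
f=lambda im,x,y,w,h,s:cv2.resize(im[y:y+h,x:x+w],None,fx=s,fy=s,interpolation=cv2.INTER_CUBIC)
A=f(a,275,170,50,75,8);B=f(b,284,168,65,75,6)
A2=f(a,280,245,80,80,5) 
H=600
cv2.imwrite("pics/c.png",np.hstack([A,f(b,285,170,50,75,8)]))
T=np.hstack([f(a,275,245,80,85,5),f(b,185,230,70,85,5)]);cv2.imwrite("pics/d.png",T)
for n,p,q in [("bar",(297,188),(312,186)),("mouth",(300,200),(308,194)),("caddy",(298,223),(320,217)),("tool",(326,279),(225,258)),("butt",(293,306),(209,251)),("head",(355,251),(239,251)),("rest",(318,309),(222,270)),("jar",(340,195),(381,225)),("white",(226,180),(336,154)),("tall",(398,336),(220,343)),("short",(428,327),(228,364)),("gbar",(243,212),(259,171))]:
  print(n,tri(p,q).round(3))
for n,c,p in [("restsc","scene",(318,309)),("restsd","side",(222,270)),("cadsc","scene",(298,223)),("cadsd","side",(320,217)),("pink sc","scene",(370,230)),("pink sd","side",(340,270))]: print(n,onz(c,p,0).round(3))
E
```

```text
bar [0.586 0.011 0.126]
mouth [ 0.582 -0.008  0.103]
caddy [ 0.596  0.036 -0.019]
tool [ 0.508 -0.275  0.076]
butt [ 0.426 -0.26   0.024]
head [ 0.572 -0.286  0.147]
rest [ 0.481 -0.279 -0.001]
jar [ 0.775  0.085 -0.01 ]
white [ 0.487  0.346 -0.013]
tall [ 0.602 -0.427 -0.012]
short [ 0.659 -0.458  0.016]
gbar [ 0.418 -0.01   0.125]
restsc [ 0.48  -0.282  0.   ]
restsd [ 0.48  -0.277  0.   ]
cadsc [ 0.586  0.015 -0.   ]
cadsd [0.605 0.021 0.   ]
pink sc [ 0.75  -0.115  0.   ]
pink sd [ 0.747 -0.12   0.   ]
```

View pics/c.png

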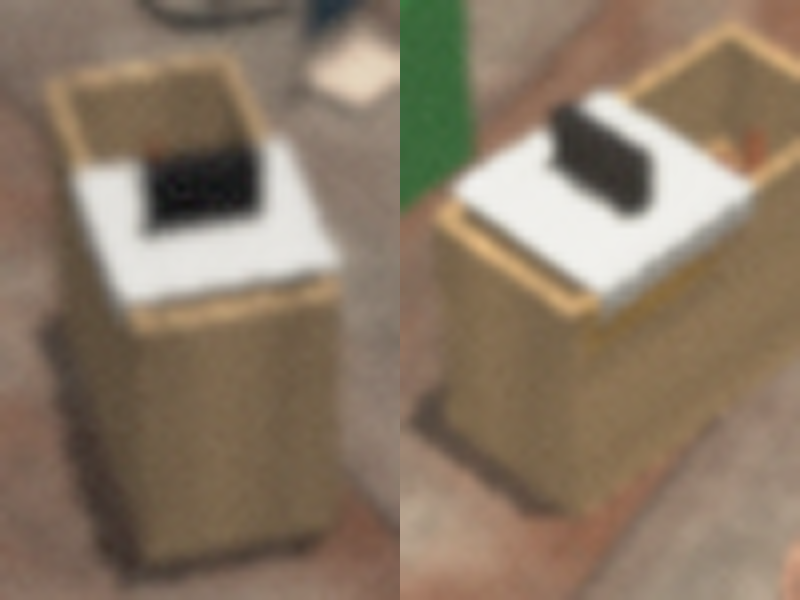

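View pics/d.png

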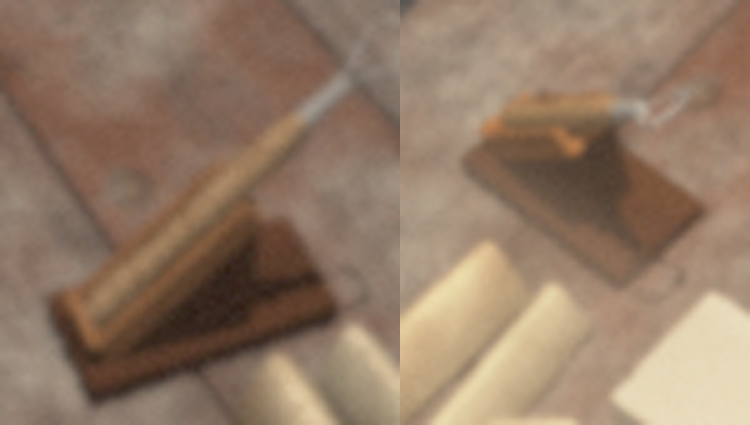

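The crop shows the plywood caddy, with a faint brass strip on the +x wall (side ~312,205). White cover over the near half (world −y), black bar at scene ~(300,194). The second crop shows the tool in the rest, butt at scene ~(293,305), neck start ~(335,269).

Run:
```python
from h import *
from scipy.optimize import least_squares
obs=[("scene",(291.3,210),(-35,-75,105)),("scene",(317.5,205.6),(35,-75,105)),("scene",(281.3,180),(-35,75,105)),("scene",(304.8,177.3),(35,75,105)),
("side",(290,196.9),(-35,-75,105)),("side",(306.9,209),(35,-75,105)),("side",(326.9,173.1),(-35,75,105)),
("scene",(293.1,241.9),(-35,-75,0)),("scene",(315.6,238.1),(35,-75,0)),("side",(306.9,233.8),(35,-75,0)),("side",(291.2,220.6),(-35,-75,0))]
def X(p,q):
  c,s=np.cos(p[2]),np.sin(p[2]);q=np.array(q)/1e3;return np.array([p[0]+c*q[0]-s*q[1],p[1]+s*q[0]+c*q[1],q[2]])
f=lambda p:np.concatenate([proj(c,X(p,q))-u for c,u,q in obs])
r=least_squares(f,[.59,.03,0],loss="soft_l1");print("caddy",r.x.round(4),np.degrees(r.x[2]).round(1));print(f(r.x).reshape(-1,2).round(1).tolist())
# bar top centre
for u,v in [((300.8,192),(311,188)),]: pass
g=lambda d:np.r_[proj("scene",X(r.x,(0,-36+d[0],134.5)))-(297,188),proj("side",X(r.x,(0,-36+d[0],134.5)))-(312,186)]
print("bar d",least_squares(g,[5]).x)
# tool: rest pose -> 3 points
J=tri((334.6,268.6),(227.4,251.6));print("joint",J.round(3))
# base corners of rest top (z=.012): scene crop & side crop
for n,c,p in [("Rnear-left","scene",(293.6,325)),("Rnear-right","scene",(342,307)),("Rfarright","scene",(332,289)),("Rfarleft","scene",(285,305)),("s1","side",(310-85-0,287)) ,("s2","side",(325.6-80,271)),("s3","side",(197.6,262))]:
  print(n,onz(c,p,.012).round(3))
# tool fit: yaw, position with tilt 39deg
def T(p,q):
  a=np.radians(39);q=np.array(q)/1e3;l=np.array([q[0]*np.cos(a)-q[2]*np.sin(a),q[1],q[0]*np.sin(a)+q[2]*np.cos(a)])
  c,s=np.cos(p[3]),np.sin(p[3]);return np.array([p[0]+c*l[0]-s*l[1],p[1]+s*l[0]+c*l[1],p[2]+l[2]])
ob=[("scene",(334.6,268.6),(37,0,8.5)),("side",(227.4,251.6),(37,0,8.5)),("scene",(355,251),(100,0,8.5)),("side",(239,251),(100,0,8.5)),("scene",(293,306),(-99,0,8.5)),("scene",(326,279),(0,0,0)),("side",(225,258),(0,0,0))]
h=lambda p:np.concatenate([proj(c,T(p,q))-u for c,u,q in ob])
r=least_squares(h,[.5,-.275,.07,0],loss="soft_l1");print("tool",r.x.round(4),np.degrees(r.x[3]).round(1));print(h(r.x).reshape(-1,2).round(1).tolist())
for q in((-99,0,8.5),(14,0,8.5),(37,0,8.5),(100,0,8.5)):print(q,T(r.x,q).round(3))
```

```text
caddy [ 0.5947  0.022  -0.2755] -15.8
[[0.4, 0.2], [-0.1, 0.6], [-0.0, -1.0], [-0.1, -1.7], [-1.2, -1.1], [-0.9, -0.5], [0.2, -1.0], [-0.0, -2.3], [1.8, -2.6], [-0.1, 1.0], [-0.5, 1.4]]
bar d [15.55342571]
joint [ 0.525 -0.279  0.109]
Rnear-left [ 0.407 -0.3    0.012]
Rnear-right [ 0.527 -0.313  0.012]
Rfarright [ 0.535 -0.255  0.012]
Rfarleft [ 0.415 -0.241  0.012]
s1 [ 0.528 -0.318  0.012]
s2 [ 0.542 -0.254  0.012]
s3 [ 0.415 -0.295  0.012]
tool [ 0.5039 -0.2749  0.0788 -0.1793] -10.3
[[0.9, 0.0], [0.9, -0.1], [1.5, -0.4], [0.4, 0.4], [-1.4, 0.2], [-0.5, 1.4], [-0.8, -3.7]]
(-99, 0, 8.5) [ 0.423 -0.26   0.023]
(14, 0, 8.5) [ 0.509 -0.276  0.094]
(37, 0, 8.5) [ 0.527 -0.279  0.109]
(100, 0, 8.5) [ 0.575 -0.288  0.148]
```

{"name": "carry_out", "arguments": {
  "targets": [0,0,-0.5,-0.8,0,0,-0.5,-0.8,-0.88,-1,-0.5,0,-0.88,-1,-0.5,0,-0.88,-1,-0.5,0,-0.88,-1,0,0,-0.88,-1,0,0,-0.88,-1,0,0],
  "claw": -1
}}

```text
time_s: 1.97
eef_pos: [0.3332, 0.4213, 0.2538]
tool_rot: [0.432, 3.112, 0.001]
force: [0.3, 0.9, 0.5]
finger_gap: -0.0
grasp_force: 0.0
```

{"name": "carry_out", "arguments": {
  "targets": [-0.88,-1,0,0,-0.88,-1,0,0,-0.88,-1,0,0,-0.88,-1,0,0,-0.88,-1,0,0,-0.88,-1,0,0,-0.88,-1,0,0,-0.88,-1,0,0]
}}

```text
time_s: 2.63
eef_pos: [0.425, 0.2288, 0.2537]
tool_rot: [0.432, 3.112, 0.001]
force: [0.4, -0.2, 0.5]
finger_gap: -0.0
grasp_force: 0.0
```

{"name": "carry_out", "arguments": {
  "targets": [-0.88,-1,0,0,-0.88,-1,0,0,-0.88,-1,0,0,-0.88,-1,0,0,-0.88,-1,0,0,-0.88,-1,0,0,-0.88,-1,0,0,-0.88,-1,0,0]
}}

```text
time_s: 3.3
eef_pos: [0.517, 0.0365, 0.2538]
tool_rot: [0.432, 3.111, 0.0]
force: [-0.2, -0.8, -0.1]
finger_gap: 0.006
grasp_force: 0.0
```

{"name": "carry_out", "arguments": {
  "targets": [-0.8,-0.9,0,0,-0.8,-0.9,0,0,-0.8,-0.9,0,0,-0.8,-0.9,0,0,0,0,0,0]
}}

```text
time_s: 3.72
eef_pos: [0.5592, -0.0545, 0.2535]
tool_rot: [0.442, 3.11, -0.004]
force: [-1.6, -1.1, 0.6]
finger_gap: 0.001
grasp_force: 0.0
```

```bash
cat >> h.py <<'E'
def cammove(px,k):  # fisheye px -> world ray
    K=k["K"];x=(px[0]-K[0,2])/K[0,0];y=(px[1]-K[1,2])/K[1,1];r=np.hypot(x,y)+1e-12
    return -k["R"].T@k["t"],k["R"].T@np.array([np.sin(r)*x/r,np.sin(r)*y/r,np.cos(r)])
def won(px,z,k):
    C,d=cammove(px,k);return C+d*(z-C[2])/d[2]
def wproj(X,k):
    v=k["R"]@np.asarray(X)+k["t"];t=np.arctan2(np.hypot(v[0],v[1]),v[2]);f=k["K"];h=np.hypot(v[0],v[1])+1e-12
    return np.array([f[0,0]*t*v[0]/h+f[0,2],f[1,1]*t*v[1]/h+f[1,2]])
E
python3 - <<'E'
from h import *
k=get_calibration("wrist");w=get_image("wrist");print(get_obs()["eef_pos"],k)
np.savez("w1.npz",**k);cv2.imwrite("pics/w1.png",cv2.cvtColor(w,cv2.COLOR_RGB2BGR))
for n in("well_mouth","cover_bar","caddy","trim_tool","tool_head","tool_butt","tool_rest"):
  print(n,[(np.round(d["point"],1).tolist(),round(d["p"],2)) for d in pinpoint("wrist",n)][:3])
E
```

```text
[ 0.55876153 -0.05207872  0.25338385] {'K': array([[309.70691629,   0.        , 319.19448433],
       [  0.        , 309.70691629, 202.74391259],
       [  0.        ,   0.        ,   1.        ]]), 'R': array([[ 0.27827172,  0.96049972, -0.00226758],
       [ 0.91880536, -0.26550268,  0.29207027],
       [ 0.27993137, -0.08335836, -0.95639417]]), 't': array([-0.10152089, -0.58103967,  0.26575724])}
well_mouth [([316.2, 40.9], 0.98), ([364.3, 193.0], 0.62), ([141.2, 189.3], 0.53)]
cover_bar [([377.1, 200.7], 0.9), ([315.0, 31.1], 0.85), ([445.4, 267.5], 0.71)]
caddy [([381.3, 175.2], 0.89), ([346.1, 53.7], 0.6)]
trim_tool [([142.9, 186.4], 0.82)]
tool_head [([133.2, 259.1], 0.7)]
tool_butt [([146.6, 122.8], 0.98)]
tool_rest [([163.3, 157.4], 0.84)]
```

View pics/w1.png

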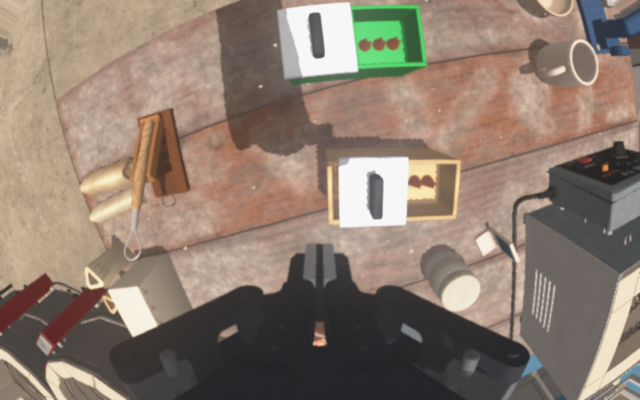

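The wrist view shows the plywood caddy (330–460, 150–225), cover over its left half, bar top ~(376,193). The green look-alike is above it. The tool is at left: butt (147,123), neck start ~(136,207), loop tip (133,259).

```bash
cat > fit.py <<'E'
from h import *
from scipy.optimize import least_squares
k=dict(np.load("w1.npz"))
def X(p,q):
  c,s=np.cos(p[2]),np.sin(p[2]);q=np.array(q)/1e3;return np.array([p[0]+c*q[0]-s*q[1],p[1]+s*q[0]+c*q[1],q[2]])
def T(p,q):
  a=np.radians(39);q=np.array(q)/1e3;l=np.array([q[0]*np.cos(a)-q[2]*np.sin(a),q[1],q[0]*np.sin(a)+q[2]*np.cos(a)])
  c,s=np.cos(p[3]),np.sin(p[3]);return np.array([p[0]+c*l[0]-s*l[1],p[1]+s*l[0]+c*l[1],p[2]+l[2]])
pr=lambda c,x: wproj(x,k) if c=="wrist" else proj(c,x)
E
python3 - <<'E'
from fit import *
w=cv2.imread("pics/w1.png")
f=lambda x,y,ww,h,s:cv2.resize(w[y:y+h,x:x+ww],None,fx=s,fy=s,interpolation=cv2.INTER_CUBIC)
a=f(320,140,150,95,4);b=f(115,100,80,165,3);c=np.zeros((500,840,3),np.uint8);c[:380,:600]=a;c[:495,600:840]=b
cv2.imwrite("pics/w1c.png",c[:,:]) ; cv2.imwrite("pics/w1c.png",cv2.resize(c,(798,475)))
obs=[("scene",(291.3,210),(-35,-75,105)),("scene",(317.5,205.6),(35,-75,105)),("scene",(281.3,180),(-35,75,105)),("scene",(304.8,177.3),(35,75,105)),
("side",(290,196.9),(-35,-75,105)),("side",(306.9,209),(35,-75,105)),("side",(326.9,173.1),(-35,75,105)),
("wrist",(328,151),(-35,-75,105)),("wrist",(460,160),(-35,75,105)),("wrist",(458,218),(35,75,105))]
for cams in(("wrist",),("scene","side","wrist")):
  o=[x for x in obs if x[0] in cams]
  g=lambda p:np.concatenate([pr(c,X(p,q))-u for c,u,q in o])
  r=least_squares(g,[.59,.03,-.2],loss="soft_l1");print(cams,r.x.round(4),np.degrees(r.x[2]).round(1),g(r.x).reshape(-1,2).round(1).tolist())
for d in (0,5,10,15): print(d,[wproj(X(r.x,(x,-36+d,134.5)),k).round(1).tolist() for x in(-22,0,22)])
ob=[("scene",(334.6,268.6),(37,0,8.5)),("side",(227.4,251.6),(37,0,8.5)),("scene",(355,251),(100,0,8.5)),("scene",(293,306),(-99,0,8.5)),("wrist",(146.6,122.8),(-99,0,8.5)),("wrist",(133,259),(100,0,8.5)),("wrist",(136.5,207),(37,0,8.5))]
h=lambda p:np.concatenate([pr(c,T(p,q))-u for c,u,q in ob])
r=least_squares(h,[.5,-.275,.07,0],loss="soft_l1");print("tool",r.x.round(4),np.degrees(r.x[3]).round(1));print(h(r.x).reshape(-1,2).round(1).tolist())
for q in((-99,0,8.5),(37,0,8.5),(42,0,8.5),(100,0,8.5)):print(q,T(r.x,q).round(3))
E
```

```text
('wrist',) [ 0.5865  0.0225 -0.3115] -17.8 [[0.1, 0.4], [2.0, -1.0], [-4.3, 0.3]]
('scene', 'side', 'wrist') [ 0.5924  0.0229 -0.2514] -14.4 [[0.2, 0.4], [-0.4, 0.3], [-1.4, -0.7], [-1.6, -1.7], [-1.5, -1.1], [-0.8, -0.8], [-1.0, -1.5], [-0.1, 9.9], [1.8, -0.1], [-1.4, 1.1]]
0 [[369.4, 178.3], [369.1, 200.2], [368.7, 221.2]]
5 [[374.5, 178.2], [374.1, 200.1], [373.6, 221.0]]
10 [[379.6, 178.1], [379.1, 199.9], [378.5, 220.9]]
15 [[384.6, 178.0], [384.0, 199.8], [383.3, 220.7]]
tool [ 0.502  -0.2776  0.0782 -0.078 ] -4.5
[[0.3, 0.6], [0.3, -0.1], [-0.0, -1.3], [-0.3, 4.3], [0.6, -1.9], [0.3, -0.0], [-0.8, 1.8]]
(-99, 0, 8.5) [ 0.42  -0.271  0.022]
(37, 0, 8.5) [ 0.525 -0.279  0.108]
(42, 0, 8.5) [ 0.529 -0.28   0.111]
(100, 0, 8.5) [ 0.574 -0.283  0.148]
```

View pics/w1c.png

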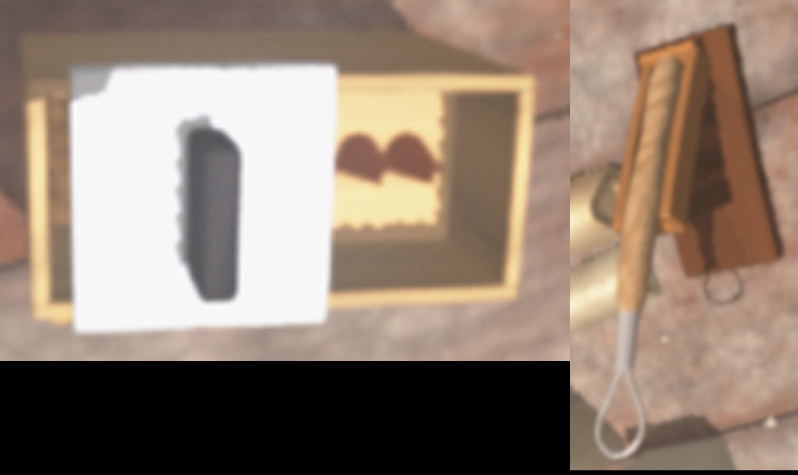

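Run:
```python
from fit import *
obs=[("scene",(291.3,210),(-35,-75,105)),("scene",(317.5,205.6),(35,-75,105)),("scene",(281.3,180),(-35,75,105)),("scene",(304.8,177.3),(35,75,105)),
("side",(290,196.9),(-35,-75,105)),("side",(306.9,209),(35,-75,105)),("side",(326.9,173.1),(-35,75,105)),
("wrist",(327.4,165.8),(-35,-75,105)),("wrist",(460.3,160),(-35,75,105)),("wrist",(455.5,218.4),(35,75,105)),("wrist",(329.2,224.2),(35,-75,105))]
for cams in(("wrist",),("scene","side","wrist")):
  o=[x for x in obs if x[0] in cams]
  g=lambda p:np.concatenate([pr(c,X(p,q))-u for c,u,q in o])
  r=least_squares(g,[.59,.03,-.2],loss="soft_l1");print(cams,r.x.round(4),np.degrees(r.x[2]).round(1),g(r.x).reshape(-1,2).round(1).tolist())
  for d in (0,5,10): print(d,[wproj(X(r.x,(x,-36+d,134.5)),k).round(1).tolist() for x in(-22,0,22)])
ob=[("scene",(334.6,268.6),(37,0,8.5)),("side",(227.4,251.6),(37,0,8.5)),("scene",(355,251),(100,0,8.5)),("wrist",(149.4,120.3),(-99,0,8.5)),("wrist",(131.5,260.4),(100,0,8.5)),("wrist",(135.4,208.8),(37,0,8.5))]
h=lambda p:np.concatenate([pr(c,T(p,q))-u for c,u,q in ob])
r=least_squares(h,[.5,-.275,.07,0],loss="soft_l1");print("tool",r.x.round(4),np.degrees(r.x[3]).round(1));print(h(r.x).reshape(-1,2).round(1).tolist())
for q in((-99,0,8.5),(37,0,8.5),(42,0,8.5),(100,0,8.5)):print(q,T(r.x,q).round(3))
```

```text
('wrist',) [ 0.5933  0.0217 -0.2345] -13.4 [[-0.9, -2.5], [0.3, -0.2], [0.9, 0.6], [-0.1, 1.9]]
0 [[368.1, 180.1], [368.2, 201.9], [368.1, 222.8]]
5 [[373.2, 179.9], [373.2, 201.7], [373.0, 222.6]]
10 [[378.2, 179.7], [378.2, 201.5], [377.9, 222.3]]
('scene', 'side', 'wrist') [ 0.5937  0.0217 -0.2396] -13.7 [[1.2, 0.5], [0.5, 0.3], [-1.1, -0.5], [-1.3, -1.6], [-1.2, -0.5], [-0.3, -0.3], [-1.1, -1.3], [-0.6, -2.6], [0.5, 0.4], [0.7, 1.2], [-0.2, 1.9]]
0 [[368.3, 180.3], [368.3, 202.1], [368.1, 223.0]]
5 [[373.4, 180.1], [373.3, 201.9], [373.0, 222.8]]
10 [[378.4, 179.9], [378.2, 201.7], [377.9, 222.6]]
tool [ 0.5022 -0.2769  0.0789 -0.1234] -7.1
[[0.4, 0.4], [0.2, -0.2], [0.6, -0.9], [0.1, -0.1], [-0.0, -0.9], [-0.1, 0.3]]
(-99, 0, 8.5) [ 0.42  -0.267  0.023]
(37, 0, 8.5) [ 0.525 -0.28   0.109]
(42, 0, 8.5) [ 0.529 -0.28   0.112]
(100, 0, 8.5) [ 0.574 -0.286  0.148]
```

{"name": "carry_out", "arguments": {
  "targets": [-0.4,0.12,1,-0.44,-0.4,0.12,1,0,0,0,1,0,0,0,1,0,0,0,1,0,0,0,1,0,0,0,0.8,0,0,0,0,0]
}}

```text
time_s: 4.78
eef_pos: [0.5729, -0.0473, 0.1141]
tool_rot: [-0.361, -3.115, 0.001]
force: [-0.1, -0.5, -0.4]
finger_gap: 0.0
grasp_force: 0.0
```

{"name": "carry_out", "arguments": {
  "targets": [0,0.5,0,0,0,0.5,0,0,0,0.5,0,0,0,0.5,0,0,0,0.5,0,0,0,0.5,0,0,0,0.5,0,0,0,0.5,0,0]
}}

```text
time_s: 5.45
eef_pos: [0.5938, 0.0308, 0.1176]
tool_rot: [0.363, 3.121, 0.0]
force: [-0.2, -0.3, -0.3]
finger_gap: 0.001
grasp_force: 0.0
```

{"name": "carry_out", "arguments": {
  "targets": [0,0.3,0,0,0,0.3,0,0,0,0.2,0,0,0,0.2,0,0,0,0.1,0,0]
}}

```text
time_s: 5.87
eef_pos: [0.5987, 0.0513, 0.1174]
tool_rot: [-0.363, -3.12, 0.0]
force: [-0.3, -0.9, -0.2]
finger_gap: -0.001
grasp_force: 0.0
```

Run:
```python
from h import *
o=get_obs();print(o["eef_pos"],o["force"])
b=get_image("side");cv2.imwrite("pics/s2.png",cv2.resize(cv2.cvtColor(b,cv2.COLOR_RGB2BGR)[150:250,250:370],None,fx=5,fy=5))
print(pinpoint("side","cover_bar"))
```

```text
[0.59871794 0.05128351 0.11741897] [-0.26409796 -0.93683043 -0.19031985]
[{'point': [313.1, 186.7], 'p': 0.97}, {'point': [256.9, 171.4], 'p': 0.76}, {'point': [337.6, 151.3], 'p': 0.36}]
```

View pics/s2.png

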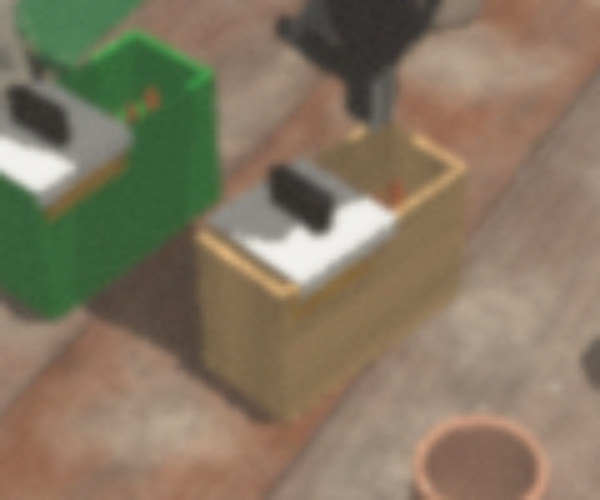

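Run:
```python
from h import *
o=get_obs();e=o["eef_pos"];print(e,proj("side",e),proj("scene",e))
k=get_calibration("wrist");w=get_image("wrist");a=get_image("scene")
print(wproj(e,k),"cam",(-k["R"].T@k["t"]).round(3))
np.savez("w2.npz",**k)
cv2.imwrite("pics/w2.png",np.hstack([cv2.resize(cv2.cvtColor(w,cv2.COLOR_RGB2BGR),(480,300)),cv2.resize(cv2.cvtColor(a,cv2.COLOR_RGB2BGR)[120:270,220:380],(320,300))]))
```

```text
[0.5986597  0.05109353 0.11740567] [323.45724878 180.64919061] [294.8246683  182.76180067]
[321.07321569 238.3598844 ] cam [0.526 0.067 0.288]
```

View pics/w2.png

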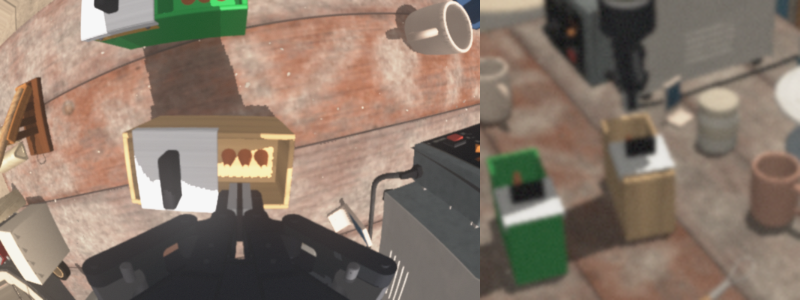

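Run:
```python
from h import *
a0=cv2.imread("pics/a.png",0).astype(int);a=cv2.cvtColor(get_image("scene"),cv2.COLOR_RGB2GRAY).astype(int);s=cv2.cvtColor(get_image("side"),cv2.COLOR_RGB2GRAY).astype(int)
b0=cv2.imread("pics/b.png",0).astype(int)
print("scene diff rows 155-195, cols 286-306");print((a-a0)[156:192:2,286:308:2])
print("side diff");print((s-b0)[160:192:2,314:336:2])
print((s)[160:192:2,314:336:2])
```

```text
scene diff rows 155-195, cols 286-306
[[  -2  -17  -28  -33  -27  -21  -18  -40  -51  -20    2]
 [   3   -6  -40  -33  -31  -26  -19  -44  -58  -24    5]
 [   0  -22  -79  -67  -37  -26  -27  -55  -57  -15    2]
 [   3   -2  -69  -96  -65  -33  -29  -58  -50   -3    4]
 [   4    5  -36  -98 -105  -72  -38  -54  -29    0    4]
 [   5    3    7  -45 -106 -112  -53  -19  -10    3    2]
 [   3    2    9  -11  -89 -100  -62  -15    4   -1    3]
 [   7    2  -10    1  -43  -78  -48  -10    5    1    2]
 [   3    4  -10  -24  -38  -41   -8   -1    3    3    6]
 [   5    4   -5  -30  -60  -57  -28   -2    6    6   -1]
 [   2    2    1   -5  -24  -15   -7    1    1    5    1]
 [ -19  -21   -5    3    3    6    5    6    5    2    2]
 [ -28  -20   -4    5    8    6    3   -1    6    4    5]
 [   1    3    3    6    3    2    1    7    6    7    7]
 [   2    4    4    5    5    6    4    4    0   -1    3]
 [  -6    3    3    5    4    5    5    0    7    4    4]
 [ -11    1    1    1    1    4   -4    4    2   -3    0]
 [ -52  -42  -48  -32   -8   -4  -11   -9   -2    4    0]]
side diff
[[-82 -
[... 798 characters left out ...]
  51  48  54  52  51  56  64 117 147 157]
 [ 86  66  56  53  52  52  71 100 137 147 149]
 [116 113  84  54  54  76  91  99 125 136 143]
 [123 126 110  56  55  90  97  95 121 127 128]
 [120 129 115  53  55  88  92 103 122 117 121]
 [114 129 119  67  52  88  92 115 121 116 120]
 [111 121 127 113  95  96  98 112 125 124 121]
 [112 124 132 151 147 105 102 111 120 136 135]
 [117 116 117 121 110 101 102 106 111 138 175]
 [109 106 101 101 105 104 102 105 112 111 126]
 [106 101 103 106 105 104 104 105 113 112 112]
 [127 115 104 104 103 104 102 105 113 112 110]
 [128 134 120 107 105 107 107 102 111 114 116]
 [ 77 115 136 134 121 114 108 105 114 125 155]
 [ 58  90 150 190 214 194 136 107 140 168 134]]
```

Run:
```python
from h import *
from fit import *
a0=cv2.imread("pics/a.png").astype(int);a=get_image("scene")[...,::-1].astype(int);s=get_image("side")[...,::-1].astype(int);b0=cv2.imread("pics/b.png").astype(int)
print(np.abs(a-a0).max(2)[164:190:2,286:308:2]);print(np.abs(s-b0).max(2)[164:190:2,314:336:2])
print(tri((295.5,174),(323.5,175)))
# wrist z bias check with w1
obs=[((327.4,165.8),(-35,-75,105)),((460.3,160),(-35,75,105)),((455.5,218.4),(35,75,105)),((329.2,224.2),(35,-75,105)),((339,157.1),(-33,None,0))][:4]
g=lambda p:np.concatenate([wproj(X(p,q)+[0,0,p[3]],k)-u for u,q in obs])
r=least_squares(g,[.59,.03,-.2,0]);print(r.x.round(4),g(r.x).round(1))
```

```text
[[  2   3  40 106 117  73  38  60  28   1   3]
 [  4   5   8  54 119 117  63  26  10   1   6]
 [  3   7   9  12  96 112  70  19   4   3   1]
 [  4   1  15  12  54  97  59  11   8   1   3]
 [  4   5  13  33  51  46   9   3   5   3   7]
 [  6   5   6  41  69  66  29   3   8   1   4]
 [  1   4   2  10  25  13   5   3   5   4   2]
 [ 22  27   9   3   1   4   4   5   6   2   4]
 [ 35  25   1   4   6   4   3   0   5   3   5]
 [  1   3   2   7   2   5   7   7   5   6   6]
 [  4   3   2   2   3   4   2   2   4   2   4]
 [  6   6   3   1   8   2   5   2   4   7   5]
 [ 13   2   2   3   5   0   6   3   5   4   2]]
[[ 34  58  89  98  96  92  72  55   7   3   2]
 [  1  12  55  99 102  73  59  46   6   1   4]
 [  2   1  21  95  97  68  58  46   4   3   1]
 [  2   3  22  98  97  73  69  44   1   1   2]
 [  2   2  18  80  97  72  84  37   1   3   3]
 [  2   1   4  22  68  91  82  66  18   2   2]
 [  3   2   8   3  10  29   2  23  59  38   2]
 [  3  32  57  21   7  10   3   1   2  12   1]
 [ 53  62  25  14   9  12   5   2   5   4   4]
 [ 42  18  11  12  10  11   3   5   3   1   2]
 [ 90  48  18  12  15   8   1   1   1   1   3]
 [ 98  96  75  25  13  14   1   2   1   5   4]
 [ 43  93  99  96  53  52  25   5   1   1   2]]
[0.60116461 0.04767375 0.14567306]
[ 0.595   0.0224 -0.2318 -0.005 ] [-0.1 -1.8 -0.8  0.2 -0.1  0.1  0.8  1.6]
```

{"name": "carry_out", "arguments": {
  "targets": [0,-0.5,-0.5,0,0,-0.9,0,0,0,-0.9,0,0,0,-0.9,0,0,0,-0.9,0,0,0,0,0.5,0,0,0,0.5,0,0,0,0.2,0]
}}

```text
time_s: 6.93
eef_pos: [0.579, -0.0285, 0.1021]
tool_rot: [-0.363, -3.119, -0.0]
force: [0.1, 0.4, 0.1]
finger_gap: -0.003
grasp_force: 0.0
```

{"name": "carry_out", "arguments": {
  "targets": [0,0,0.2,0,0,0,0.2,0,0,0,0.1,0,0,0,0.1,0,0,0,0,0]
}}

```text
time_s: 7.35
eef_pos: [0.5797, -0.0285, 0.0911]
tool_rot: [-0.362, -3.12, 0.0]
force: [-0.5, 0.7, -0.4]
finger_gap: -0.002
grasp_force: 0.0
```

{"name": "carry_out", "arguments": {
  "targets": [0,0,0.1,0,0,0,0.1,0,0,0,0.1,0,0,0,0,0]
}}

```text
time_s: 7.68
eef_pos: [0.5795, -0.0288, 0.085]
tool_rot: [-0.363, -3.12, 0.0]
force: [0.2, -0.2, -0.9]
finger_gap: 0.002
grasp_force: 0.0
```

{"name": "carry_out", "arguments": {
  "targets": [0,0.4,0,0,0,0.4,0,0,0,0.4,0,0,0,0.4,0,0,0,0.4,0,0,0,0.4,0,0,0,0.4,0,0,0,0.4,0,0]
}}

```text
time_s: 8.35
eef_pos: [0.5948, 0.0344, 0.0856]
tool_rot: [0.363, 3.12, -0.0]
force: [1.2, -0.7, 0.3]
finger_gap: 0.003
grasp_force: 1.0
```

Run:
```python
from h import *
o=get_obs();print(o["eef_pos"],o["force"])
for c in("side","scene"):
  get_image(c);print([(np.round(d["point"],1),d["p"]) for d in pinpoint(c,"cover_bar")])
from fit import X
p=[.5935,.0217,-.2396]
for d in(10,40,60,75):print(d,proj("side",X(p,(0,-36+d,134.5))),proj("scene",X(p,(0,-36+d,134.5))))
```

```text
[0.59479097 0.03435739 0.08555621] [ 1.22993577 -0.70406389  0.33342184]
[(array([326. , 176.7]), 0.92), (array([255.2, 169.4]), 0.85)]
[(array([295.2, 174.8]), 0.82), (array([241.9, 214. ]), 0.7)]
10 [310.03856967 185.66890766] [300.35355364 188.83681545]
40 [317.66611637 180.55655792] [297.59783141 182.71802711]
60 [322.62225637 177.2347138 ] [295.81976616 178.77002218]
75 [326.27390644 174.78720177] [294.51595131 175.87503986]
```

{"name": "carry_out", "arguments": {
  "targets": [0,0.15,0,0,0,0.15,0,0,0,0.15,0,0,0,0,0,0]
}}

```text
time_s: 8.88
eef_pos: [0.5959, 0.0398, 0.0854]
tool_rot: [-0.367, -3.119, 0.004]
force: [-1.5, -6.5, 2.4]
finger_gap: -0.0
grasp_force: 3.6
```

{"name": "carry_out", "arguments": {
  "targets": [0,-0.3,0,0,0,0,0.1,0,0,0,0.1,0,0,0,0.1,0,0,0,0,0]
}}

```text
time_s: 9.3
eef_pos: [0.5954, 0.0366, 0.0808]
tool_rot: [0.363, 3.12, 0.001]
force: [-5.7, -1.6, 11.5]
finger_gap: -0.002
grasp_force: 6.0
```

{"name": "carry_out", "arguments": {
  "targets": [0,0,-1,0,0,0,-1,0,0,0,-1,0,0,0,-1,0,0,-0.5,-0.5,-1,0.1,-1,-0.5,-0.08,0.1,-1,0,0,0.1,-1,0,0],
  "claw": 0.2,
  "squeeze": 20
}}

```text
time_s: 9.97
eef_pos: [0.5798, -0.032, 0.1801]
tool_rot: [0.192, 3.134, 0.001]
force: [-0.2, -0.3, -0.6]
finger_gap: 0.601
grasp_force: 0.0
```

{"name": "carry_out", "arguments": {
  "targets": [0.1,-1,0,0,0.1,-1,0,0,0.1,-1,0,0,0.1,-1,0,0,0.1,-1,0,0,0.1,-1,0,0,0.1,-1,0,0,0.1,-1,0,0]
}}

```text
time_s: 10.63
eef_pos: [0.5438, -0.1891, 0.1793]
tool_rot: [0.193, 3.136, 0.001]
force: [-0.9, -0.1, 0.2]
finger_gap: 0.598
grasp_force: 0.0
```

{"name": "carry_out", "arguments": {
  "targets": [0,-1,0,0,0,-1,0,0,0,-1,0,0,0,-0.5,0,0,0,0,0,0]
}}

```text
time_s: 11.05
eef_pos: [0.5342, -0.2609, 0.1794]
tool_rot: [-0.2, -3.135, 0.002]
force: [1.0, -0.2, 0.2]
finger_gap: 0.602
grasp_force: 0.0
```

```bash
cat > where.py <<'E'
from fit import *
def go(tgt):
  o=get_obs();R=cv2.Rodrigues(np.float64(o["tool_rot"]))[0];print("t",o["time_s"],"eef",o["eef_pos"].round(4),"yaw",np.degrees(np.arctan2(-R[1,0],-R[0,0])).round(2),"shift/20mm",(R.T@(np.array(tgt)-o["eef_pos"])/.02).round(2))
E
python3 - <<'E'
from where import *
go((.529,-.2805,.066))
k2=get_calibration("wrist");w=get_image("wrist");np.savez("w3.npz",**k2);cv2.imwrite("pics/w3.png",w[...,::-1])
for n in("trim_tool","tool_head","tool_butt"): print(n,[(np.round(d["point"],1).tolist(),round(d["p"],2)) for d in pinpoint("wrist",n)][:2])
p=[.5022,-.2769,.0789,-.1234]
for q in((-99,0,8.5),(-8,0,8.5),(37,0,8.5),(42,0,8.5),(100,0,8.5)):print(q,wproj(T(p,q),k2).round(1))
i=get_image("side");print([ (np.round(d["point"],1),d["p"]) for d in pinpoint("side","cover_bar")])
E
```

```text
t 11.05 eef [ 0.5342 -0.2609  0.1794] yaw -7.3 shift/20mm [ 0.13 -1.    5.67]
trim_tool [([296.9, 164.6], 0.95), ([544.4, 293.2], 0.53)]
tool_head [([293.8, 275.8], 0.95)]
tool_butt [([301.2, 79.2], 0.65)]
(-99, 0, 8.5) [300.8  75.8]
(-8, 0, 8.5) [297.7 149.1]
(37, 0, 8.5) [296.2 196.4]
(42, 0, 8.5) [296.  202.1]
(100, 0, 8.5) [294.4 274.1]
[(array([256.3, 168.1]), 0.84), (array([328.2, 177. ]), 0.83)]
```

View pics/w3.png

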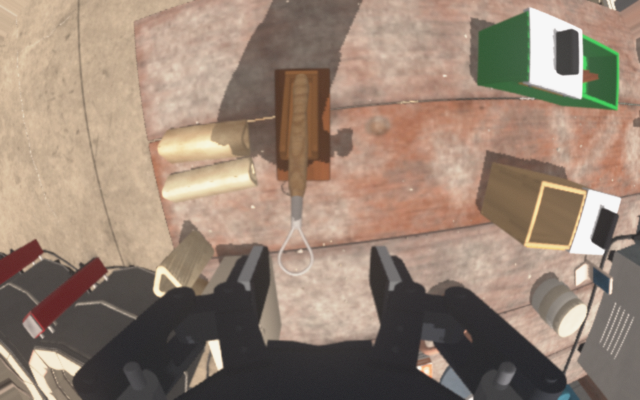

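The wrist view shows the tool where predicted (neck start ~(296,197), tip ~(294,274)). The cover is over the cones and the well is open. Descending to grip.

{"name": "carry_out", "arguments": {
  "targets": [0.13,-1,0,0,0,0,1,0,0,0,1,0,0,0,1,0,0,0,1,0,0,0,1,0,0,0,0.67,0,0,0,0,0],
  "claw": -0.2
}}

```text
time_s: 12.02
eef_pos: [0.5286, -0.2757, 0.0629]
tool_rot: [-0.191, -3.131, -0.003]
force: [-0.6, 0.2, 0.6]
finger_gap: 0.394
grasp_force: 0.0
```

Run:
```python
from where import *
go((.529,-.2805,.066));print(get_obs()["force"])
```

```text
t 12.0167 eef [ 0.5286 -0.2757  0.0629] yaw -7.0 shift/20mm [-0.05 -0.24 -0.16]
[-0.64768989  0.23286147  0.58320788]
```

{"name": "carry_out", "arguments": {
  "targets": [0,0,0,0,0,0,0,0]
}}

```text
time_s: 12.18
eef_pos: [0.5309, -0.2778, 0.0672]
tool_rot: [0.193, 3.134, -0.001]
force: [-0.3, -0.3, 0.6]
finger_gap: 0.397
grasp_force: 0.0
```

{"name": "carry_out", "arguments": {
  "targets": [0,-0.1,0,0,0,0,0,0,0,0,0,0,0,0,0,0,0,0,0,0],
  "claw": -1,
  "squeeze": 20
}}

```text
time_s: 12.6
eef_pos: [0.5308, -0.2805, 0.0673]
tool_rot: [0.194, 3.133, -0.001]
force: [0.9, 0.0, 5.9]
finger_gap: 0.196
grasp_force: 23.3
```

{"name": "carry_out", "arguments": {
  "targets": [0.53,0,-0.26,0,0.41,0,-0.36,0,0.44,0,-0.33,0,0,0,0,0]
}}

```text
time_s: 12.93
eef_pos: [0.5054, -0.278, 0.089]
tool_rot: [0.194, 3.127, -0.004]
force: [6.7, -1.8, 9.3]
finger_gap: 0.188
grasp_force: 27.6
```

Run:
```python
from h import *
o=get_obs();print(o["eef_pos"].round(4),o["force"].round(1),o["finger_gap"],o["grasp_force"])
for c in("wrist","side","scene"):
  k=get_calibration(c);w=get_image(c)
  for n in("tool_head","tool_butt"):print(c,n,[(np.round(d["point"],1).tolist(),round(d["p"],2)) for d in pinpoint(c,n)][:2], wproj(o["eef_pos"],k).round(1) if c=="wrist" else "")
```

```text
[ 0.5054 -0.278   0.089 ] [ 6.7 -1.8  9.3] 0.18833294526850622 27.566569447517395
wrist tool_head [] [321.1 238.5]
wrist tool_butt [([321.0, 95.5], 0.57)] [321.1 238.5]
side tool_head [([228.8, 237.6], 0.55), ([231.0, 362.1], 0.53)] 
side tool_butt [([204.0, 253.2], 0.68)] 
scene tool_head [] 
scene tool_butt [([290.6, 307.5], 0.6), ([398.5, 335.4], 0.37)]
```

{"name": "carry_out", "arguments": {
  "targets": [0.47,0,-0.31,0,0.49,0,-0.28,0,0.5,0,-0.22,0,0.31,0,-0.12,0,0,0,0,0]
}}

```text
time_s: 13.8
eef_pos: [0.4701, -0.2735, 0.1071]
tool_rot: [0.194, 3.127, -0.003]
force: [6.1, -0.7, 10.4]
finger_gap: 0.191
grasp_force: 30.0
```

Run:
```python
from h import *
o=get_obs();print(o["eef_pos"].round(4),o["force"].round(1),o["finger_gap"],o["grasp_force"])
r={}
for c in("wrist","side","scene"):
  k=get_calibration(c);w=get_image(c);r[c]=w
  for n in("tool_head","tool_butt"):print(c,n,[(np.round(d["point"],1).tolist(),round(d["p"],2)) for d in pinpoint(c,n)][:2])
f=lambda im,x,y,s:cv2.resize(im[y:y+100,x:x+100],None,fx=4,fy=4,interpolation=cv2.INTER_CUBIC)
cv2.imwrite("pics/x1.png",np.hstack([f(r["scene"],260,225,4),f(r["side"],170,190,4)])[...,::-1])
```

```text
[ 0.4701 -0.2735  0.1071] [ 6.1 -0.7 10.4] 0.19149394959770166 30.003696084022522
wrist tool_head [([565.8, 345.6], 0.67), ([598.1, 300.4], 0.54)]
wrist tool_butt [([321.2, 136.9], 0.76)]
side tool_head [([209.6, 218.2], 0.72), ([222.6, 270.1], 0.29)]
side tool_butt [([204.6, 250.4], 0.47)]
scene tool_head []
scene tool_butt [([291.5, 309.2], 0.54)]
```

View pics/x1.png

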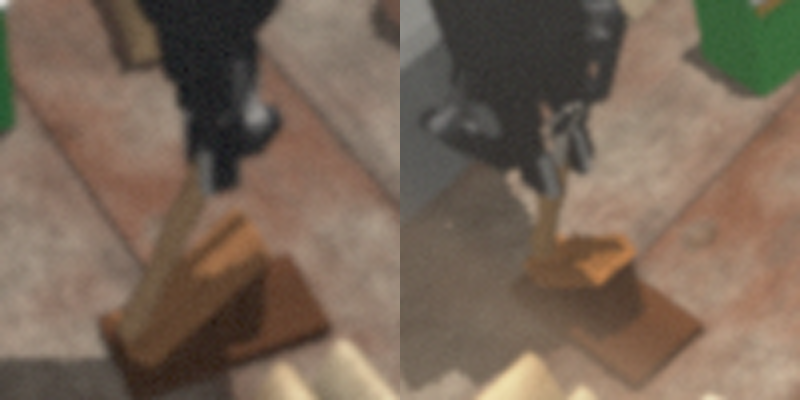

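{"name": "carry_out", "arguments": {
  "targets": [0,0,-0.3,0,0,0,-0.6,0,0,0,-1,0,0,0,-1,0,0,0,-1,0,0,0,-1,0,0,0,-1,0.6,0,0,-0.5,0.55]
}}

```text
time_s: 14.92
eef_pos: [0.4672, -0.2726, 0.2346]
tool_rot: [0.379, 3.117, -0.001]
force: [-0.0, -0.6, -0.1]
finger_gap: 0.189
grasp_force: 28.6
```

Run:
```python
from where import *
go((.6209,-.022,.235))
o=get_obs();print(o["force"].round(1),o["finger_gap"],o["grasp_force"])
U={}
for c in("wrist","side","scene"):
  k=get_calibration(c);get_image(c)
  for n in("tool_head","tool_butt"):
    d=pinpoint(c,n);print(c,n,[(np.round(x["point"],1).tolist(),round(x["p"],2)) for x in d][:2])
    if n=="tool_butt" and d: U[c]=(d[0]["point"],k)
# butt model: distance back b along -tool-plane dir at given drop
e=o["eef_pos"];yaw=cv2.Rodrigues(np.float64(o["tool_rot"]))[0][:,0];f=-yaw
for b,h in((.054,.087),(.06,.083),(.048,.09)):
  B=e-f*b-[0,0,h];print(b,h,[(c,(wproj(B,k) if c=="wrist" else proj(c,B)).round(1)) for c,(u,k) in U.items()])
```

```text
t 14.9167 eef [ 0.4672 -0.2726  0.2346] yaw -13.87 shift/20mm [-4.46 14.01 -0.02]
[-0.  -0.6 -0.1] 0.1891936772868035 28.649265468120575
wrist tool_head []
wrist tool_butt [([321.2, 138.6], 0.83)]
side tool_head [([195.2, 174.2], 0.77)]
side tool_butt []
scene tool_head []
scene tool_butt [([286.5, 268.0], 0.89)]
0.054 0.087 [('wrist', array([320.6, 135.2])), ('scene', array([285.9, 269.5]))]
0.06 0.083 [('wrist', array([320.6, 128.3])), ('scene', array([283.1, 268.8]))]
0.048 0.09 [('wrist', array([320.6, 142. ])), ('scene', array([288.8, 269.9]))]
```

{"name": "carry_out", "arguments": {
  "targets": [-0.27,0.6,0,0,-0.27,0.9,0,0,-0.28,0.9,0,0,-0.28,0.9,0,0,-0.28,0.9,0,0,-0.28,0.9,0,0,-0.28,0.9,0,0,-0.28,0.9,0,0]
}}

```text
time_s: 16.03
eef_pos: [0.5439, -0.1464, 0.2313]
tool_rot: [-0.372, -3.119, -0.001]
force: [0.4, 0.3, 0.0]
finger_gap: 0.192
grasp_force: 28.6
```

{"name": "carry_out", "arguments": {
  "targets": [-0.28,0.9,0,0,-0.28,0.9,0,0,-0.28,0.9,0,0,-0.28,0.9,0,0,-0.28,0.9,0,0,-0.28,0.9,0,0,-0.28,0.9,0,0,-0.26,0.8,0,0]
}}

```text
time_s: 16.7
eef_pos: [0.6204, -0.0183, 0.2311]
tool_rot: [-0.371, -3.119, -0.001]
force: [0.5, 0.6, -0.5]
finger_gap: 0.19
grasp_force: 28.6
```

Run:
```python
from where import *
go((.619,-.0215,.215))
o=get_obs();print(o["force"].round(1),o["finger_gap"],o["grasp_force"])
p=[.5935,.0217,-.2396];e=o["eef_pos"];f=-cv2.Rodrigues(np.float64(o["tool_rot"]))[0][:,0]
B=e-f*.052-[0,0,.088]
c,s=np.cos(p[2]),np.sin(p[2]);d=B-[p[0],p[1],0];print("butt in caddy",c*d[0]+s*d[1],-s*d[0]+c*d[1],d[2])
for cm in("wrist","side","scene"):
  k=get_calibration(cm);get_image(cm);M=X(p,(0,-36,105))
  for n,q in(("tool_butt",B),("well_mouth",M)):
    print(cm,n,[(np.round(x["point"],1).tolist(),round(x["p"],2)) for x in pinpoint(cm,n)][:2],(wproj(q,k) if cm=="wrist" else proj(cm,q)).round(1))
```

```text
t 16.7 eef [ 0.6204 -0.0183  0.2311] yaw -13.58 shift/20mm [ 0.03 -0.17  0.8 ]
[ 0.5  0.6 -0.5] 0.18988394548946264 28.64005744457245
butt in caddy -0.016377561870659797 -0.03263391071313421 0.14314004699479568
wrist tool_butt [([316.1, 135.6], 0.71)] [320.5 137.8]
wrist well_mouth [([317.7, 148.0], 0.77)] [316.8 151.4]
side tool_butt [([302.4, 178.8], 0.64)] [304.  181.7]
side well_mouth [([306.4, 194.5], 0.91), ([260.0, 178.5], 0.66)] [307.6 195.4]
scene tool_butt [([295.9, 186.3], 0.69)] [295.  188.6]
scene well_mouth [([299.4, 202.6], 0.81), ([246.1, 220.9], 0.68)] [301.5 199.7]
```

{"name": "carry_out", "arguments": {
  "targets": [0,-0.17,0.3,0,0,0,0.6,0,0,0,0.6,0,0,0,0.6,0,0,0,0.6,0,0,0,0.6,0,0,0,0.6,0,0,0,0,0]
}}

```text
time_s: 17.82
eef_pos: [0.6173, -0.0241, 0.1501]
tool_rot: [-0.373, -3.114, 0.001]
force: [-0.5, 0.1, -0.8]
finger_gap: 0.194
grasp_force: 28.6
```

{"name": "carry_out", "arguments": {
  "targets": [0,0,0.2,0,0,0,0.2,0,0,0,0.2,0,0,0,0.2,0,0,0,0.15,0,0,0,0,0]
}}

```text
time_s: 18.32
eef_pos: [0.6187, -0.0243, 0.134]
tool_rot: [-0.374, -3.118, 0.0]
force: [-0.8, 0.0, -0.9]
finger_gap: 0.19
grasp_force: 28.6
```

{"name": "carry_out", "arguments": {
  "targets": [0,0,0.1,0,0,0,0.1,0,0,0,0.1,0,0,0,0,0]
}}

```text
time_s: 18.65
eef_pos: [0.6188, -0.0243, 0.1282]
tool_rot: [-0.374, -3.119, 0.0]
force: [0.8, 0.8, -1.2]
finger_gap: 0.191
grasp_force: 28.6
```

{"name": "carry_out", "arguments": {
  "targets": [0,0,0.1,0,0,0,0.1,0,0,0,0.1,0,0,0,0,0]
}}

```text
time_s: 18.98
eef_pos: [0.6187, -0.0243, 0.1221]
tool_rot: [-0.374, -3.118, 0.0]
force: [-0.7, 0.6, -0.0]
finger_gap: 0.192
grasp_force: 28.6
```

{"name": "carry_out", "arguments": {
  "targets": [0,0,0.1,0,0,0,0.1,0,0,0,0,0]
}}

```text
time_s: 19.23
eef_pos: [0.6187, -0.0243, 0.1181]
tool_rot: [-0.374, -3.118, 0.0]
force: [-0.2, -0.5, -1.3]
finger_gap: 0.192
grasp_force: 28.6
```

{"name": "carry_out", "arguments": {
  "targets": [0,0,0.1,0,0,0,0.1,0,0,0,0,0]
}}

```text
time_s: 19.48
eef_pos: [0.6187, -0.0243, 0.1141]
tool_rot: [-0.374, -3.119, 0.0]
force: [-0.4, -0.9, -1.4]
finger_gap: 0.197
grasp_force: 28.6
```

{"name": "carry_out", "arguments": {
  "targets": [0,0,0.1,0,0,0,0.1,0,0,0,0,0]
}}

```text
time_s: 19.73
eef_pos: [0.6192, -0.0244, 0.1106]
tool_rot: [0.374, 3.119, -0.0]
force: [-0.8, 0.0, 0.6]
finger_gap: 0.191
grasp_force: 28.8
```

{"name": "carry_out", "arguments": {
  "targets": [0,0,0.1,0,0,0,0,0,0,0,0,0]
}}

```text
time_s: 19.98
eef_pos: [0.6201, -0.0246, 0.11]
tool_rot: [0.374, 3.117, 0.0]
force: [0.8, -0.4, 6.2]
finger_gap: 0.194
grasp_force: 29.5
```

{"name": "carry_out", "arguments": {
  "targets": [0,0,0,0,0,0,0,0,-0.15,0,0.04,0,-0.15,0,0.04,0,-0.1,0,0.03,0,0,0,0,0]
}}

```text
time_s: 20.48
eef_pos: [0.6264, -0.026, 0.1066]
tool_rot: [-0.374, -3.118, -0.001]
force: [-2.9, 0.6, 5.6]
finger_gap: 0.191
grasp_force: 29.6
```

{"name": "carry_out", "arguments": {
  "targets": [0,0,0,0,0,0,0,0,0,0,0,0,0,0,0,0,0,0,0,0],
  "claw": 0.1
}}

```text
time_s: 20.9
eef_pos: [0.6267, -0.0263, 0.1063]
tool_rot: [-0.374, -3.119, 0.0]
force: [-0.6, -1.3, -1.0]
finger_gap: 0.552
grasp_force: 0.0
```

Run:
```python
from h import *
o=get_obs();print(o["eef_pos"].round(4),o["force"].round(1),o["finger_gap"],o["grasp_force"])
for c in("wrist","side","scene"):
  k=get_calibration(c);w=get_image(c)
  for n in("tool_head","tool_butt","trim_tool","cover_bar"):print(c,n,[(np.round(d["point"],1).tolist(),round(d["p"],2)) for d in pinpoint(c,n)][:2])
```

```text
[ 0.6267 -0.0263  0.1063] [-0.6 -1.3 -1. ] 0.5521226307837773 0.0
wrist tool_head []
wrist tool_butt [([316.7, 122.9], 0.77)]
wrist trim_tool [([317.6, 227.7], 0.76)]
wrist cover_bar [([469.2, 176.8], 0.7)]
side tool_head [([328.0, 182.1], 0.49)]
side tool_butt []
side trim_tool [([317.0, 199.1], 0.62)]
side cover_bar [([256.9, 168.9], 0.57), ([327.5, 172.5], 0.53)]
scene tool_head [([396.0, 335.0], 0.58), ([426.5, 327.4], 0.29)]
scene tool_butt [([338.1, 189.2], 0.69), ([313.6, 193.6], 0.17)]
scene trim_tool [([311.2, 196.6], 0.59)]
scene cover_bar [([241.8, 214.0], 0.82), ([294.0, 176.1], 0.74)]
```

{"name": "carry_out", "arguments": {
  "targets": [0,0,-0.3,0,0,0,-0.5,0,0,0,-0.7,0,0,0,-1,0,0,0,-1,0,0,0,-1,0,0,0,-1,0,0,0,-1,0]
}}

```text
time_s: 22.32
eef_pos: [0.6268, -0.0264, 0.2388]
tool_rot: [0.374, 3.118, 0.0]
force: [-1.2, 0.7, -0.1]
finger_gap: 0.547
grasp_force: 0.0
```

{"name": "carry_out", "arguments": {
  "targets": [1,0,-1,0,1,0,0,0,1,0,0,0,1,0,0,0,0,0,0,0,0,0,0,0]
}}

```text
time_s: 22.82
eef_pos: [0.5488, -0.0071, 0.2581]
tool_rot: [0.373, 3.117, 0.002]
force: [0.6, -0.4, 0.6]
finger_gap: 0.548
grasp_force: 0.0
```

Run:
```python
from fit import *
o=get_obs();print(o["time_s"],o["eef_pos"].round(4),o["force"].round(1))
p=[.5935,.0217,-.2396];r={}
for c in("wrist","side","scene"):
  kk=get_calibration(c);get_image(c)
  for n in("tool_head","tool_butt","cover_bar","pink_mug","grey_jar"):
    d=pinpoint(c,n);r[c,n]=d
    print(c,n,[(np.round(x["point"],1).tolist(),round(x["p"],2)) for x in d][:2])
  print("expect head (phi 25, butt -16) & bar75",[(wproj(q,kk) if c=="wrist" else proj(c,q)).round(1).tolist() for q in (X(p,(68,-36,205)),X(p,(0,39,134.5)))])
h1,h2=r["scene","tool_head"],r["side","tool_head"]
if h1 and h2:
  H=tri(h1[0]["point"],h2[0]["point"]);c,s=np.cos(p[2]),np.sin(p[2]);d=H-[p[0],p[1],0];print("head in caddy",c*d[0]+s*d[1],-s*d[0]+c*d[1],d[2])
```

```text
22.8167 [ 0.5488 -0.0071  0.2581] [ 0.6 -0.4  0.6]
wrist tool_head [([320.3, 327.8], 0.74)]
wrist tool_butt [([321.0, 182.2], 0.7)]
wrist cover_bar [([393.8, 219.7], 0.85), ([279.2, 59.0], 0.81)]
wrist pink_mug [([286.0, 296.9], 0.74)]
wrist grey_jar [([410.5, 284.1], 0.77)]
expect head (phi 25, butt -16) & bar75 [[323.0, 320.0], [395.0, 222.3]]
side tool_head [([325.7, 180.6], 0.58)]
side tool_butt []
side cover_bar [([257.0, 164.9], 0.93), ([327.2, 179.0], 0.8)]
side pink_mug [([342.5, 269.0], 0.72)]
side grey_jar [([380.4, 226.0], 0.92)]
expect head (phi 25, butt -16) & bar75 [[326.3, 178.5], [326.3, 174.8]]
scene tool_head [([328.9, 163.5], 0.71)]
scene tool_butt []
scene cover_bar [([295.3, 174.1], 0.75), ([244.1, 212.7], 0.64)]
scene pink_mug [([371.4, 230.3], 0.84)]
scene grey_jar [([339.8, 190.3], 0.91), ([317.8, 308.7], 0.58)]
expect head (phi 25, butt -16) & bar75 [[325.8, 164.9], [294.5, 175.9]]
head in caddy 0.07467896652194335 -0.04442273096976333 0.21084904268847157
```

```bash
python3 -c "
from workcell import *
print(ticket.finish_job())"
```

```text
the job is handed in; nothing more can be done
None
```

The job is handed in at about 23 s. The cover is against its stop over the cones. The tool was lowered until the butt was felt on the well bottom, about 6 N, then released leaning on the brass side, loop up. In the last images the loop tip was about 75 mm past the mouth centre, and the mug and jar checked hadn't moved. No verdict came back.

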